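# Hang a tray bracket on slotted uprights and lock it

### The arm

A 6-joint arm with a two-finger parallel gripper is mounted at the origin on the work surface. World frame = base frame: x ahead of the robot, y to its left, z up, the work surface at z = 0. Lengths are in m, angles in rad, forces in N, time in s.
With the tool pointing down it reaches from about 0.35 to 0.775 m from the base axis. Payload 7.3 kg.
Tool frame: the origin (TCP) lies between the finger pads; the fingertips stand 17 mm ahead of it and the grasp point (between the pads) lies 2 mm behind it; z points along the fingers, y is the direction in which the jaws open and shut (so a half turn about z gives the same grasp; the last joint's range is limited). The gripper opens to 92 mm and grips with 3 to 60 N. Pads are 19 mm wide; open, the fingers measure 130 mm over their backs; the gripper's body (75 mm by 190 mm) begins 47 mm behind the grasp point.
Start: joints at [-1.315, 0.342, 1.524, -0, 1.275, -0.146], TCP at [0.205, -0.483, 0.244] pointing down, gripper open.
Joint ranges: [-2.53, 2.53], [-0.77, 2.02], [0.04, 2.7], [-1, 4.14], [0.28, 2.66], [-3.11, 3.11]. Speed limits (rad/s): [2.57, 2.57, 3.14, 3.14, 3.14, 3.14].

### API

Orientations are given as [roll, pitch, yaw] about the fixed x, y, z axes, in that order (R = Rz(yaw) Ry(pitch) Rx(roll)).
In Python, from cell import sensors, vision, hand_in gives the robot as it stands.
- The arm moves only by the tool step_arm, never from a script. Its argument "series" is a list of rows, each a list of 5 numbers: the opening, from 0 (shut) to 1 (fully open), then the shift along the world's x, y, z each as a share of 25 mm, from -1 to 1, then the turn about the world's z as a share of 0.08 rad, from -1 to 1. A call has 1 to 12 rows; each row shifts and turns the commanded pose from where the row before left it; what a row does not reach is not made up. A row lasts 1/10 s, in which the tool goes at most 50 mm and 8.59 degrees, less where a joint would pass 70% of its speed; a pose out of reach is approached as far as the arm can. A call with a number of a shift or a turn outside -1 to 1 is refused whole. A call with a gripper value outside its range is refused whole. The fingers move at their own pace and stop on an object; "squeeze" is the grip in N (left out, the last holds). Time passes only in rows, so rows that do not move let the fingers close. It gives the time, the measured TCP pose, the force and the opening at its end, in the units of the state.
- sensors.observe(): the state, without advancing time (a new reading comes with each control period).
- vision.read_camera(name): name is "scene" or "side" or "wrist"; returns a dict with "pixels" (400x640x3 uint8, blue, green, red), "range_z" (400x640 float32, m along the optical axis (not along the pixel's ray), 0 where there is no reading), "camera_matrix" (3x3 intrinsics, pixels), "pose" (4x4, takes a point from camera to world coordinates). Camera axes: x right, y down, z forward; pixel columns grow to the right and rows downward; lengths in m; the calibration is good to about 2 mm. The wrist camera is an equidistant fisheye: a pixel r from the principal point sees the ray r / f radians off the axis. A picture is of the moment at which its call begins.
- hand_in(): hands the job in, once; it reports no verdict.
The state is a dict: "time": time; "qpos": joint angles; "qvel": joint speeds; "joint_efforts": joint torques, N m; "tool_pos": TCP position; "tool_rot": TCP orientation; "contact_force": force on the tool from outside, world axes, zero at the start; "torque": the same for the moment, N m; "opening": finger opening in m.
Only numpy, scipy, OpenCV 4.12 (cv2) and the standard library are available. Lean on these libraries where they do the work, as an engineer would, in place of code of your own. Each camera call takes 0.05 s, during which the arm holds its last target.

### The job

Hang the steel tray bracket (the one with claws) on the stand: hook both claws into the top pair of slots in the two uprights, then press it down until the sprung catch snaps out over its bar and it is locked, fully home and level. Feel your way and do not force it, since the uprights are clamped by hand and not quite where they should be, and pushing with much over 20 N bends them; leave the other things on the bench where they are and let go at the end.

Things in the scene. Friction and masses are not known exactly. Their poses are not given: they have to be found in the camera images.
- bracket_grip (a point): Loose tray bracket of bare steel, 0.28 to 0.42 kg, the one WITH claws and a tall back: tray 102 deep x 125 wide, side cheeks, and a black square post to hold it by, 22 x 22 mm, top 85 mm above the underside, 27 mm clear behind it, 40 elsewhere. Point: in the post's axis, 66 mm above the underside (19 below the post's top). Axes: z up, +x to the rear where the claws are.
- claws (a point): Point on the bracket, midway between its two claws, in its rear face (52 mm in +x from the post, 52 mm above the underside); same axes. Claws at y = +-60, 5 mm thick: neck 6 mm long in +x, from 6 to 16 mm above this point; then a prong, x = 6 to 11.5 mm, z = -16 to +16 mm (32 tall), hanging below the neck. Rear flanges at the claws, 22 wide x 70 tall, meet the uprights.
- press_bar (a point): Point on the bracket: middle of the top face of its rear press bar (14 mm in x by 98 in y, 70 mm above the underside), the place to push down on; 45 mm in +x from the post, 4 mm above the post point. Under it, with a 13 mm gap, runs a thin catch bar 5 mm square.
- stand: Fixed stand: grey foot 200 wide, 12 thick, carrying two aluminium slotted uprights 180 mm tall, at y = +-60, 34 wide, front wall 4 mm thick, hollow behind. Origin on the bench, mid-foot, nominally midway between them, in the plane of their front faces; +x is the way the claws go in, z up. Keep pushes under 20 N: contact forces adding up to over 40 N bend it.
- slots (a point): Nominal middle of the TOP pair of slots, in the front faces, midway between uprights, 149 mm above the bench; axes as the stand. Slots 10 wide x 38 tall at y = +-60 (pairs lower down are not used). The uprights are clamped by hand: both, with the catch, really sit up to 9 mm to either side (y) and 2.5 mm above or below this. Claws go in level with the slots; locked, the claws point is 25 mm below the real slot middle.
- catch (a joint): Sprung nose midway between the uprights, sloping top, 5.5 mm proud. Value in m: 0 = out, grows as it is pushed in (some 0.003 in passing). Lowered after entering, the bracket's catch bar comes to stand on it (claws point about 13 mm below the real slot middle); let go, it stays so, hooked. Pressing with 5 to 12 N then drives the bar some 11 mm down past the nose, which springs back to 0 over it: locked, hard stop.
- tray_mid (a point): Bystander: plain low steel tray with a shorter black post (70 mm) and no claws; 102 x 125 x 35 mm walls. Point at its middle, 30 mm up.
- flask: Bystander: conical glass flask, 113 mm tall, 74 wide; origin under its centre.
- jar: Bystander: screw-capped jar, 85 mm tall, 64 wide; origin under its centre.
- cup_a: Bystander: small white sample cup, 45 mm tall, 42 wide; origin under its centre.
- cup_b: Bystander: a second such sample cup.
- wrench: Bystander: wrench lying on the bench.
- mouse: Bystander: black computer mouse, 100 x 58 x 30 mm.
Not all that is in view belongs to the job. What is shaped like the part that bears bracket_grip but blue or green is not meant.

How it is judged:
By the outcome, as a careful person would: the job done as asked, in the order asked, and still so for the second after the job is handed in, with the robot touching nothing.
It also fails if it takes over 64 s, if anything falls off the work surface, if the arm or the gripper's body presses on something with over 40 N, if the wrist force passes 120 N, or if a joint passes its speed limit or range.

## Working session

There is one attempt and no reset: what is moved stays moved. The work goes in short steps, Python scripts to look and compute and a tool call to move; the robot and the scene stay as the last step left them, time stands still between calls to the robot, and variables do not carry over. Pictures are saved under pics/ and viewed, and the job is handed in when it is done.

Besides the shell and the picture viewer there is one more tool, called in YAML: its name, and indented under it one key for each argument. step_arm: Moves the arm, as the interface text tells. Its arguments: {"type":"object","properties":{"series":{"type":"array","items":{"type":"array","items":{"type":"number","minimum":-1,"maximum":1}}},"squeeze":{"type":"number"}},"required":["series"]}

```bash
ls; mkdir -p pics; cat > h.py <<'E'
import numpy as np, cv2
from cell import sensors, vision, hand_in
def cam(n,save=None):
    d=vision.read_camera(n)
    if save: cv2.imwrite('pics/'+save,d['pixels'])
    np.savez('/tmp/%s.npz'%n,**{k:np.asarray(v) for k,v in d.items()})
    return d
def load(n): return dict(np.load('/tmp/%s.npz'%n))
def cloud(d):
    K=d['camera_matrix'];z=d['range_z'];P=d['pose']
    v,u=np.mgrid[:z.shape[0],:z.shape[1]]
    c=np.stack([(u-K[0,2])/K[0,0]*z,(v-K[1,2])/K[1,1]*z,z],-1)
    w=c@P[:3,:3].T+P[:3,3]; w[z<=0]=np.nan
    return w
E
python3 - <<'E'
from h import *
for n in ['scene','side','wrist']:
    d=cam(n,n+'0.png'); print(n,d['camera_matrix'].round(1).tolist(),d['pose'].round(3).tolist())
s=sensors.observe(); print({k:np.round(v,3).tolist() for k,v in s.items()})
E
```

```text
pics
scene [[384.3, 0.0, 313.2], [0.0, 384.3, 199.0], [0.0, 0.0, 1.0]] [[-0.849, 0.404, -0.341, 0.881], [0.529, 0.649, -0.547, 0.601], [0.0, -0.645, -0.765, 0.983], [0.0, 0.0, 0.0, 1.0]]
side [[485.8, 0.0, 319.1], [0.0, 485.8, 196.7], [0.0, 0.0, 1.0]] [[-0.709, -0.548, 0.445, -0.191], [-0.705, 0.535, -0.465, 0.705], [0.017, -0.643, -0.766, 1.315], [0.0, 0.0, 0.0, 1.0]]
wrist [[309.7, 0.0, 316.0], [0.0, 309.7, 198.1], [0.0, 0.0, 1.0]] [[0.391, -0.887, -0.246, 0.271], [-0.92, -0.377, -0.104, -0.455], [-0.001, 0.266, -0.964, 0.384], [0.0, 0.0, 0.0, 1.0]]
{'time': 0.15, 'qpos': [-1.315, 0.343, 1.525, 0.0, 1.275, -0.146], 'qvel': [-0.0, -0.0, -0.004, -0.001, -0.001, -0.0], 'joint_efforts': [0.002, -43.147, -24.435, 0.072, 0.054, -0.0], 'tool_pos': [0.205, -0.483, 0.243], 'tool_rot': [-3.14, -0.0, 0.402], 'contact_force': [0.189, -0.299, -0.049], 'torque': [0.035, 0.032, -0.009], 'opening': 0.092}
```

View pics/scene0.png

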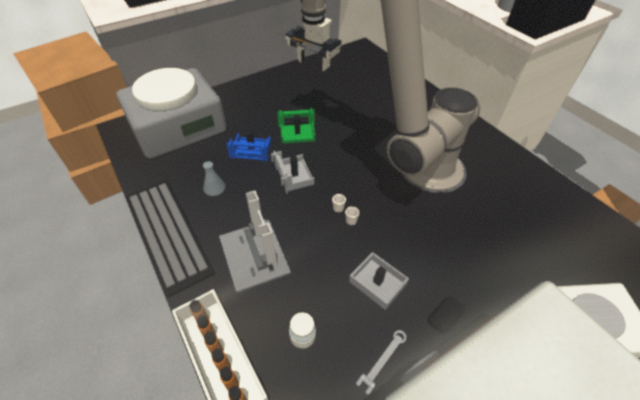

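View pics/side0.png

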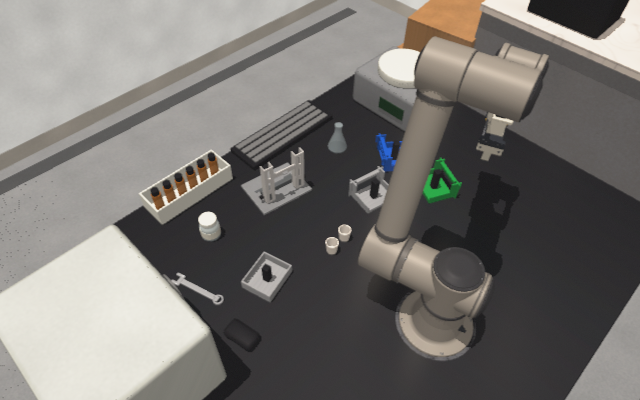

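View pics/wrist0.png

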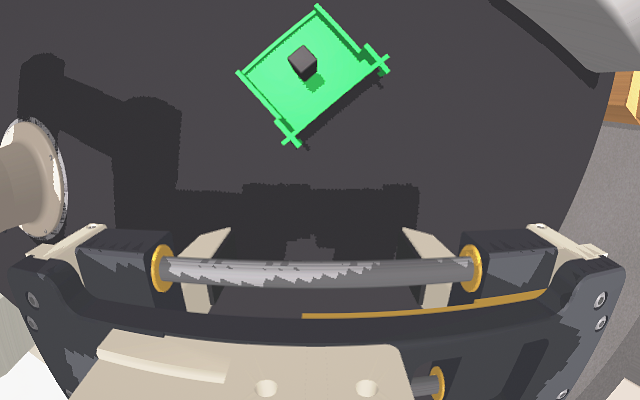

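Candidates, by scene pixel:
- Steel bracket with a tall back: (293,172)
- Blue lookalike: (249,147)
- Green lookalike: (296,125)
- Plain low tray with no claws: (379,279)

I choose the steel one at (293,172). Next I check it in a close crop and measure it.

```bash
python3 - <<'E'
from h import *
a=load('scene')['pixels'][130:300,200:330]; b=load('side')['pixels'][130:230,230:410]
cv2.imwrite('pics/c1.png',np.hstack([cv2.resize(a,(390,510),interpolation=3)[:400],cv2.resize(b,(400,222),interpolation=3).repeat(1,0) if 0 else cv2.copyMakeBorder(cv2.resize(b,(400,222),interpolation=3),0,178,0,0,0)]))
for n in ['scene','side']:
    w=cloud(load(n)); np.save('/tmp/w_%s.npy'%n,w)
    for nm,(u,v) in dict(scene=dict(br=(300,175),stand=(255,260),post=(294,165)),side=dict(br=(371,200),post=(375,185),stand=(278,200)))[n].items():
        print(n,nm,w[v,u].round(4))
E
```

```text
scene br [ 0.4267 -0.215   0.0066]
scene stand [0.7182 0.0259 0.0309]
scene post [ 0.4444 -0.2224  0.059 ]
side br [ 0.4308 -0.2104  0.0062]
side post [ 0.4304 -0.2197  0.0787]
side stand [0.6595 0.0218 0.0046]
```

View pics/c1.png

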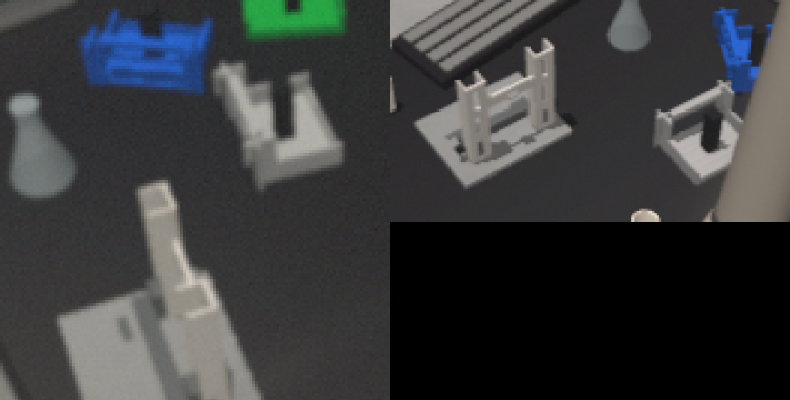

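The crop confirms it: the steel bracket has a tall back and claw flanges. In the side crop the stand's slotted faces look toward the robot. Next I measure both from the point clouds.

```bash
python3 - <<'E'
from h import *
ims=[]
for c in [(0.45,-0.22),(0.66,0.0)]:
  for n in ['scene','side']:
    w=np.load('/tmp/w_%s.npy'%n); px=load(n)['pixels']
    m=(abs(w[...,0]-c[0])<.15)&(abs(w[...,1]-c[1])<.15)&(w[...,2]>0.003)
    p=w[m]; col=px[m]
    im=np.zeros((380,380,3),np.uint8)
    o=np.argsort(p[:,2])
    for (x,y,z) in p[o]:
        h=int(min(z/0.2,1)*170)
        cc=cv2.cvtColor(np.uint8([[[h,255,255]]]),cv2.COLOR_HSV2BGR)[0,0].tolist()
        cv2.circle(im,(int(190-(y-c[1])*1250),int(190-(x-c[0])*1250)),2,cc,-1)
    ims.append(im)
cv2.imwrite('pics/top.png',np.vstack([np.hstack(ims[:2]),np.hstack(ims[2:])])[:, :])
im=cv2.imread('pics/top.png'); cv2.imwrite('pics/top.png',cv2.resize(im,(600,600)))
E
```

```text
(no output)
```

View pics/top.png

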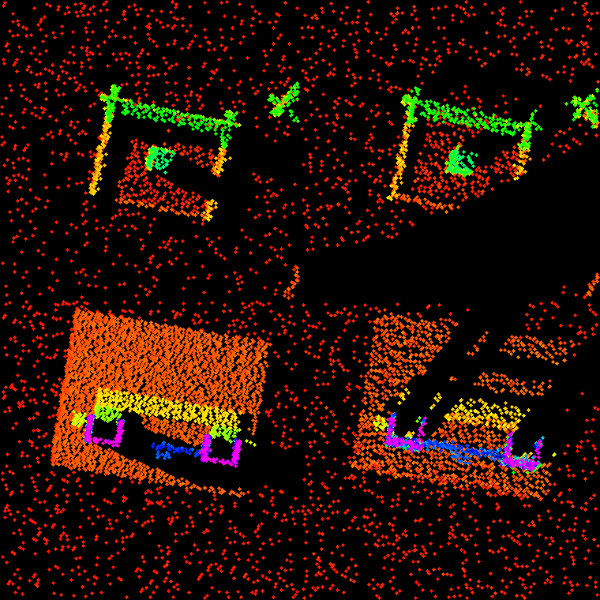

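```bash
cat > fit.py <<'E'
from h import *
def fitline(p):
    # robust line via cv2; returns point, dir
    vx,vy,x0,y0=cv2.fitLine(p.astype(np.float32),cv2.DIST_HUBER,0,0.001,0.001).ravel()
    return np.array([x0,y0]),np.array([vx,vy])
E
python3 - <<'E'
from fit import *
for n in ['scene','side']:
    w=np.load('/tmp/w_%s.npy'%n); px=load(n)['pixels'].astype(int)
    br=px.max(-1)
    t=w[np.isfinite(w[...,0])&(abs(w[...,0]-.25)<.1)&(abs(w[...,1]-.3)<.25)&(abs(w[...,2])<.02)]
    print(n,'table z',np.median(t[:,2]))
    near=(np.hypot(w[...,0]-.45,w[...,1]+.22)<.11)
    m=near&(w[...,2]>.062)&(w[...,2]<.08)&(br>90)
    p=w[m]; c,d=fitline(p[:,:2]); d=d*np.sign(d[1]); yaw=np.arctan2(-d[0],d[1])
    e=np.array([np.cos(yaw),np.sin(yaw)]);l=np.array([-e[1],e[0]])
    sel=abs((p[:,:2]-c)@e)<.03
    s=(p[sel][:,:2]-c)@l; q=(p[sel][:,:2]-c)@e
    print('bar',c,'yaw',yaw,'ext y',np.percentile(s,[1,99]),'ext x',np.percentile(q,[2,98]),'mid',c+l*np.mean(np.percentile(s,[1,99])),'z',np.median(p[:,2]),len(p))
    m=near&(w[...,2]>.05)&(w[...,2]<.1)&(br<70)
    p=w[m];print('post all',np.median(p,0), 'n',len(p))
    p=p[p[:,2]>.081]; 
    if len(p)>3: 
        a=(p[:,:2])@e;b=p[:,:2]@l
        print('post top',p.mean(0),np.ptp(a),np.ptp(b),len(p), (a.min()+a.max())/2*e+(b.min()+b.max())/2*l)
    # stand
    near=(np.hypot(w[...,0]-.66,w[...,1])<.13)
    for lo,hi in [(.1,.177),(.177,.19)]:
        m=near&(w[...,2]>lo)&(w[...,2]<hi); p=w[m]
        print('stand',lo,len(p),np.percentile(p[:,2],[1,50,99]))
E
```

```text
scene table z 0.0002129660515852172
bar [ 0.4872212  -0.22887728] yaw -0.19332345 ext y [-0.07623168  0.05543751] ext x [-0.01631703  0.01517652] mid [ 0.48522371 -0.23908068] z 0.07031211630363865 168
post all [ 0.44406337 -0.22462172  0.07787954] n 69
post top [ 0.44158834 -0.23033968  0.08505063] 0.017852511037144525 0.024033933617774783 31 [ 0.44162121 -0.23167898]
stand 0.1 529 [0.10126124 0.14563253 0.1755064 ]
stand 0.177 88 [0.17710465 0.17940089 0.18346779]
side table z -0.00040628893506466923
bar [ 0.48097447 -0.24213205] yaw -0.21239373 ext y [-0.06649813  0.0692195 ] ext x [-0.01417618  0.01760166] mid [ 0.4812613  -0.24080194] z 0.06906641600541141 178
post all [ 0.43654941 -0.22620019  0.07777924] n 74
post top [ 0.43878796 -0.23054357  0.08473204] 0.02152511399320639 0.023424436032621454 28 [ 0.43796592 -0.23057293]
stand 0.1 506 [0.10051416 0.1335989  0.17642657]
stand 0.177 50 [0.17726942 0.17893255 0.18512799]
```

```bash
python3 - <<'E'
from fit import *
for n in ['scene','side']:
    w=np.load('/tmp/w_%s.npy'%n)
    near=(np.hypot(w[...,0]-.66,w[...,1])<.13)
    # foot outline
    m=near&(abs(w[...,2]-.012)<.004); 
    W=w[(abs(w[...,0]-.68)<.17)&(abs(w[...,1])<.17)&(abs(w[...,2]-.012)<.004)]
    r=cv2.minAreaRect((W[:,:2]*1000).astype(np.float32)); print(n,'foot',r)
    p=w[near&(w[...,2]>.176)&(w[...,2]<.186)]
    lab=p[:,1]>0.0
    for L in (0,1):
        q=p[lab==L]; print(' top cluster',L,len(q),q.mean(0).round(4),q.min(0).round(4),q.max(0).round(4))
    p=w[near&(w[...,2]>.1)]
    yaw=-.17
    e=np.array([np.cos(yaw),np.sin(yaw)]);l=np.array([-e[1],e[0]])
    for k in range(2):
        for L in (0,1):
            q=p[(p[:,1]>0)==L]; a=q[:,:2]@e;b=q[:,:2]@l
            fr=a<np.percentile(a,3)+.006
            c,d=fitline(q[fr][:,:2]); d=d*np.sign(d[1]); print('  front',L,fr.sum(),'yaw',np.arctan2(-d[0],d[1]),'a',np.median(a[fr]),'b',np.percentile(b,[2,98]))
        fr=p[:,:2]@e; sel=fr<np.percentile(fr,3)+.006
        c,d=fitline(p[sel][:,:2]); d=d*np.sign(d[1]); yaw=np.arctan2(-d[0],d[1]); print(' allfront',yaw,sel.sum(),np.median(fr[sel]))
        e=np.array([np.cos(yaw),np.sin(yaw)]);l=np.array([-e[1],e[0]])
E
```

```text
scene foot ((707.5888061523438, -11.073135375976562), (252.88595581054688, 246.30747985839844), 41.53505325317383)
 top cluster 0 40 [ 0.6557 -0.0728  0.1791] [ 0.6434 -0.0906  0.1761] [ 0.6729 -0.0531  0.1819]
 top cluster 1 50 [0.6763 0.0464 0.1796] [0.6644 0.0273 0.1762] [0.6935 0.064  0.1831]
  front 0 78 yaw -0.14638375 a 0.651911607511716 b [0.02321208 0.10247073]
  front 1 82 yaw -0.14759095 a 0.6521493325117962 b [0.14357445 0.178112  ]
 allfront -0.16932602 161 0.6520871812354979
  front 0 79 yaw -0.14446612 a 0.6519660088558167 b [0.02276448 0.10203519]
  front 1 82 yaw -0.14759095 a 0.6522559845277827 b [0.14312158 0.17766634]
 allfront -0.16932602 161 0.6521882671497272
side foot ((679.8016967773438, -1.492218017578125), (339.4089050292969, 329.5263366699219), 0.18480658531188965)
 top cluster 0 28 [ 0.6518 -0.0727  0.1787] [ 0.6402 -0.0924  0.1763] [ 0.6683 -0.0546  0.1859]
 top cluster 1 31 [0.6733 0.0436 0.1792] [0.6608 0.0255 0.1764] [0.6917 0.0631 0.1843]
  front 0 113 yaw -0.13528474 a 0.6479011518723489 b [0.02221401 0.10875841]
  front 1 137 yaw -0.13447054 a 0.6490089086711425 b [0.11659252 0.17651552]
 allfront -0.16919503 246 0.6483301199736701
  front 0 113 yaw -0.13528474 a 0.6479371202811158 b [0.02167741 0.10823144]
  front 1 136 yaw -0.13637955 a 0.64912849513501 b [0.11606533 0.17599127]
 allfront -0.16943154 246 0.6484083188106198
```

step_arm:
  series:
    - [0.7,0.8,0.85,0,-0.63]
    - [0.7,0.8,0.85,0,-0.63]
    - [0.7,0.8,0.85,0,-0.63]
    - [0.7,0.8,0.85,0,-0.63]
    - [0.7,0.8,0.85,0,-0.63]
    - [0.7,0.8,0.85,0,-0.63]
    - [0.7,0.8,0.85,0,-0.63]
    - [0.7,0.8,0.85,0,-0.63]
    - [0.7,0.8,0.8,0,-0.63]
    - [0.7,0.8,0.8,0,-0.63]
    - [0.7,0.8,0.8,-0.5,-0.63]
    - [0.7,0.5,0.8,-0.5,-0.63]

```text
time: 1.35
tool_pos: [0.439, -0.2323, 0.2185]
tool_rot: [3.141, -0.001, -0.205]
contact_force: [0.2, 0.2, -0.9]
opening: 0.0643
```

```bash
python3 - <<'E'
from h import *
d=cam('wrist','w1.png'); print(d['pose'].round(4).tolist()); s=sensors.observe(); print(s['tool_pos'],s['tool_rot'],s['qpos'])
E
```

```text
[[-0.203, -0.944, -0.26, 0.5087], [-0.9792, 0.1961, 0.0524, -0.2466], [0.0015, 0.2652, -0.9642, 0.3589], [0.0, 0.0, 0.0, 1.0]]
[ 0.43898936 -0.22903766  0.21619573] [-3.13828379e+00  2.66842758e-03 -2.05885918e-01] [-0.63696751  0.31464595  1.6450914   0.00204062  1.18566295  1.13894892]
```

View pics/w1.png

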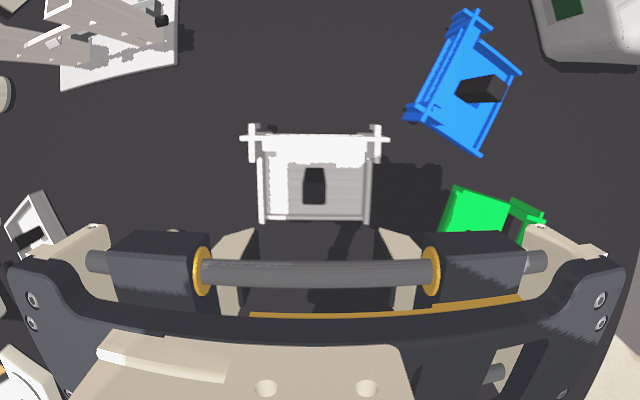

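```bash
cat >> h.py <<'E'
def fray(d,uv):
    K=d['camera_matrix'];P=d['pose'];uv=np.atleast_2d(np.asarray(uv,float))
    x=(uv-[K[0,2],K[1,2]])/[K[0,0],K[1,1]]
    t=np.linalg.norm(x,axis=1,keepdims=True)
    r=np.hstack([x/np.maximum(t,1e-9)*np.sin(t),np.cos(t)])
    return r@P[:3,:3].T
def onz(d,uv,z):
    r=fray(d,uv);o=d['pose'][:3,3]
    return o+r*((z-o[2])/r[:,2])[:,None]
def wcloud(d):
    z=d['range_z'];v,u=np.mgrid[:z.shape[0],:z.shape[1]]
    K=d['camera_matrix'];P=d['pose']
    x=np.stack([(u-K[0,2])/K[0,0],(v-K[1,2])/K[1,1]],-1);t=np.linalg.norm(x,axis=-1,keepdims=True)
    r=np.concatenate([x/np.maximum(t,1e-9)*np.sin(t),np.cos(t)],-1)
    c=r*(z[...,None]/r[...,2:]); w=c@P[:3,:3].T+P[:3,3]; w[z<=0]=np.nan
    return w
E
python3 - <<'E'
from h import *
d=load('wrist'); w=wcloud(d); px=d['pixels']
crop=px[110:240,230:400]; cv2.imwrite('pics/w1c.png',cv2.resize(crop,None,fx=4.5,fy=4.5,interpolation=cv2.INTER_CUBIC))
for uv in [(200,210),(290,180)]: print(w[uv[1],uv[0]])
m=(np.hypot(w[...,0]-.44,w[...,1]+.23)<.035)&(w[...,2]>.079)&(w[...,2]<.092)
p=w[m]; v,u=np.nonzero(m); print(len(p),p.mean(0),u.min(),u.max(),v.min(),v.max())
r=cv2.minAreaRect((p[:,:2]*1000).astype(np.float32)); print(r)
m=(np.hypot(w[...,0]-.48,w[...,1]+.24)<.08)&(w[...,2]>.062)&(w[...,2]<.078)&(px.max(-1)>90)
p=w[m]; r=cv2.minAreaRect((p[:,:2]*1000).astype(np.float32)); print(r)
E
```

```text
[ 0.42619206 -0.0783148  -0.00156131]
[ 0.44087773 -0.20203235  0.00480259]
589 [ 0.4398924  -0.23180254  0.0841033 ] 303 327 181 204
((439.64801025390625, -231.73452758789062), (22.338829040527344, 21.70552635192871), 78.83473205566406)
((474.1070251464844, -238.56809997558594), (141.6817169189453, 54.942996978759766), 77.86258697509766)
```

View pics/w1c.png

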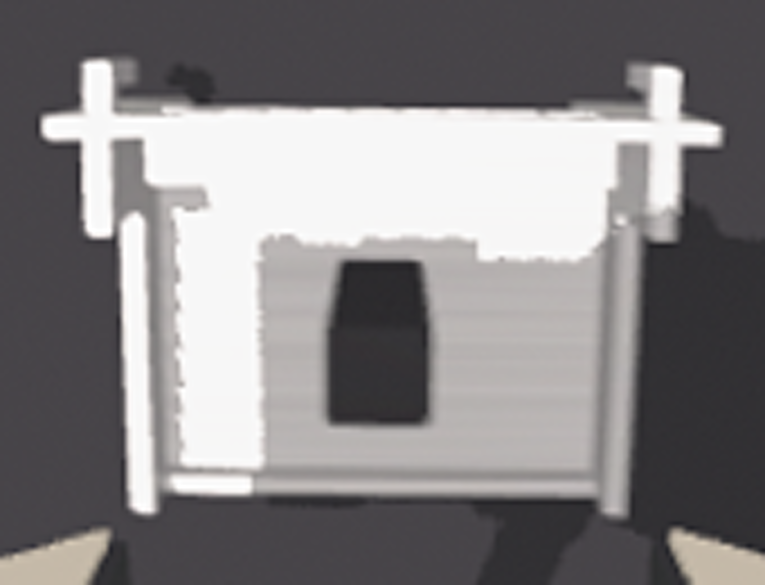

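The picture shows the bracket square to the gripper. The post top fits at (0.4396, -0.2317) with yaw about -0.20. Now I descend partway.

step_arm:
  series:
    - [0.7,0,0,-1,0]
    - [0.7,0,0,-1,0]
    - [0.7,0,0,-1,0]
    - [0.7,0,0,0,0]
    - [0.7,0,0,0,0]

```text
time: 1.9
tool_pos: [0.4378, -0.2334, 0.144]
tool_rot: [-3.141, 0.001, -0.203]
contact_force: [-0.4, 1.1, -0.1]
opening: 0.0644
```

step_arm:
  series:
    - [0.7,0.08,0.06,-0.8,0]
    - [0.7,0,0,-0.8,0]
    - [0.7,0,0,-0.8,0]
    - [0.7,0,0,-0.8,0]
    - [0.7,0,0,0,0]
    - [0.7,0,0,0,0]

```text
time: 2.5
tool_pos: [0.4405, -0.2323, 0.065]
tool_rot: [3.141, -0.002, -0.203]
contact_force: [0.2, 0.1, 0.4]
opening: 0.0643
```

step_arm:
  series:
    - [0,0,0,0,0]
    - [0,0,0,0,0]
    - [0,0,0,0,0]
    - [0,0,0,0,0]
    - [0,0,0,0,0]
    - [0,0,0,0,0]
    - [0,0,0,0,0]
    - [0,0,0,0,0]
  squeeze: 35

```text
time: 3.3
tool_pos: [0.4399, -0.2317, 0.0638]
tool_rot: [3.142, 0.0, -0.203]
contact_force: [0.2, 1.2, 2.3]
opening: 0.0218
```

step_arm:
  series:
    - [0,0,0,0.4,0]
    - [0,0,0,0.8,0]
    - [0,0,0,0.8,0]
    - [0,0,0,0.8,0]
    - [0,0,0,0.8,0]
    - [0,0,0,0.4,0]
    - [0,0,0,0,0]
    - [0,0,0,0,0]

```text
time: 4.1
tool_pos: [0.4394, -0.2314, 0.1631]
tool_rot: [-3.141, 0.001, -0.203]
contact_force: [-0.4, 0.2, -2.9]
opening: 0.0216
```

```bash
python3 - <<'E'
from h import *
d=cam('wrist','w2.png')
w=wcloud(d)
for n in ['scene','side']:
    W=np.load('/tmp/w_%s.npy'%n)
    for nm,(u,v) in dict(scene=dict(flask=(213,182),cup=(339,203),cup2=(352,215)),side=dict(flask=(338,140),cup=(332,246)))[n].items(): print(nm,W[v,u].round(3))
E
```

```text
flask [ 0.707 -0.302  0.051]
cup [ 0.401 -0.013  0.044]
cup2 [0.377 0.028 0.011]
flask [ 0.686 -0.308  0.056]
cup [0.392 0.027 0.006]
```

View pics/w2.png

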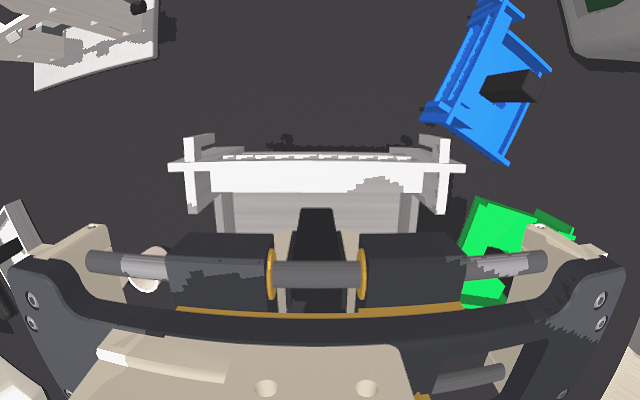

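step_arm:
  series:
    - [0,0.25,0.5,0,0.04]
    - [0,0.5,0.9,0,0.04]
    - [0,0.5,0.9,0,0.04]
    - [0,0.5,0.9,0,0.04]
    - [0,0.5,0.9,0,0.04]
    - [0,0.5,0.9,0,0.05]
    - [0,0.5,0.9,0,0.05]
    - [0,0.5,0.9,0,0.04]
    - [0,0.5,0.9,0,0.04]
    - [0,0.5,0.9,0,0.04]
    - [0,0.3,0.8,0,0]
    - [0,0,0,0,0]

```text
time: 5.35
tool_pos: [0.5663, 0.0067, 0.1625]
tool_rot: [-3.141, 0.002, -0.166]
contact_force: [-0.0, 0.0, -4.0]
opening: 0.0216
```

step_arm:
  series:
    - [0,0,0,0,0]
    - [0,0,0,0,0]

```text
time: 5.55
tool_pos: [0.5656, 0.0031, 0.1631]
tool_rot: [3.141, 0.001, -0.17]
contact_force: [1.4, 0.4, -4.2]
opening: 0.0221
```

```bash
python3 - <<'E'
from h import *
for n in ['scene','side','wrist']: cam(n,n+'3.png')
a=load('scene')['pixels'][170:290,200:320]; b=load('side')['pixels'][130:230,230:350]
cv2.imwrite('pics/c3.png',np.vstack([cv2.resize(a,None,fx=3,fy=2.5,interpolation=2)[:300],cv2.resize(b,(360,300),interpolation=2)]) )
E
```

```text
(no output)
```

View pics/c3.png

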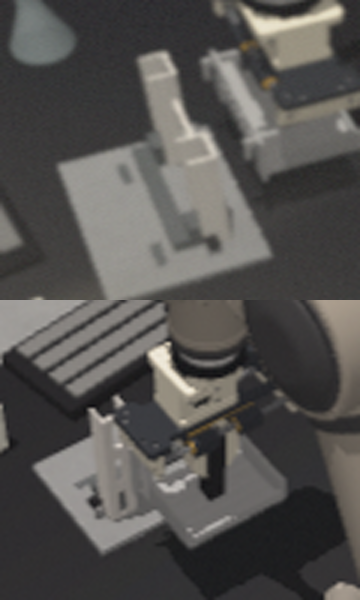

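View pics/wrist3.png

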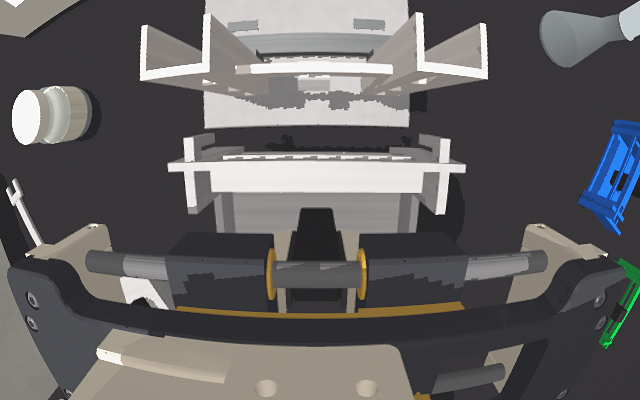

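```bash
python3 - <<'E'
from fit import *
d=load('wrist'); s=sensors.observe(); print(s['tool_pos'],s['tool_rot'])
w=wcloud(d); px=d['pixels']
yaw=-.169; e=np.array([np.cos(yaw),np.sin(yaw)]);l=np.array([-e[1],e[0]])
A=w[...,:2]@e;B=w[...,:2]@l
V,U=np.mgrid[:400,:640]
m=(V<100)&(w[...,2]>.172)&(w[...,2]<.19)&(A>.6)&(A<.72)
for lo,hi in [(120,225),(400,500)]:
    k=m&(U>lo)&(U<hi); print('upright top',k.sum(),'a',np.percentile(A[k],[1,5,50,99]).round(4),'b',np.percentile(B[k],[1,99]).round(4),'z',np.median(w[...,2][k]))
m=(V<100)&(w[...,2]>.1)&(A>.6)&(A<.72)&(V>60)
for lo,hi in [(120,225),(400,500)]:
    k=m&(U>lo)&(U<hi)&(w[...,2]>.165); a=A[k]; f=a<np.percentile(a,2)+.003
    c,dd=fitline(w[...,:2][k][f]); dd*=np.sign(dd[1]); print('front yaw',np.arctan2(-dd[0],dd[1]),np.median(a[f]))
k=m&(w[...,2]>.165)&(U<500); a=A[k]; f=a<np.percentile(a,2)+.004
c,dd=fitline(w[...,:2][k][f]); dd*=np.sign(dd[1]); print('allfront yaw',np.arctan2(-dd[0],dd[1]),f.sum())
# claws
for lo,hi in [(183,200),(435,450)]:
    k=(U>lo)&(U<hi)&(V>130)&(V<162)&(px.max(-1)>200)
    print('claw',k.sum(),'z',np.percentile(w[...,2][k],[5,50,95]).round(4),'a',np.percentile(A[k],[2,98]).round(4),'b',np.percentile(B[k],[2,50,98]).round(4))
k=(U>230)&(U<410)&(V>163)&(V<188)&(w[...,2]>.14)
print('bar z',np.percentile(w[...,2][k],[5,50,95]),'a',np.percentile(A[k],[2,98]))
k=(U>250)&(U<390)&(V<85)&(V>50)&(w[...,2]>.05);print('catch beam z',np.percentile(w[...,2][k],[5,50,95]),'a',np.percentile(A[k],[2,98]))
cv2.imwrite('pics/w3c.png',cv2.resize(px[10:230,130:500],None,fx=2.1,fy=2.1,interpolation=2))
E
```

```text
[0.56582594 0.00267345 0.16362349] [ 3.14142812e+00  3.91440543e-04 -1.70486725e-01]
upright top 1915 a [0.6482 0.6484 0.6552 0.674 ] b [0.1417 0.176 ] z 0.17801575956340313
upright top 1950 a [0.6483 0.6485 0.6554 0.6741] b [0.022  0.0565] z 0.17809432132593372
front yaw -0.15577419 0.6489134018772452
front yaw -0.19134863 0.6490525769235751
allfront yaw -0.16841252 1913
claw 220 z [0.1658 0.167  0.168 ] a [0.6092 0.6198] b [0.155  0.1574 0.16  ]
claw 213 z [nan nan nan] a [nan nan] b [nan nan nan]
bar z [0.16805    0.169111   0.17013004] a [0.59643414 0.60692594]
catch beam z [0.07351191 0.12990193 0.13536909] a [0.64652821 0.67235985]
```

View pics/w3c.png

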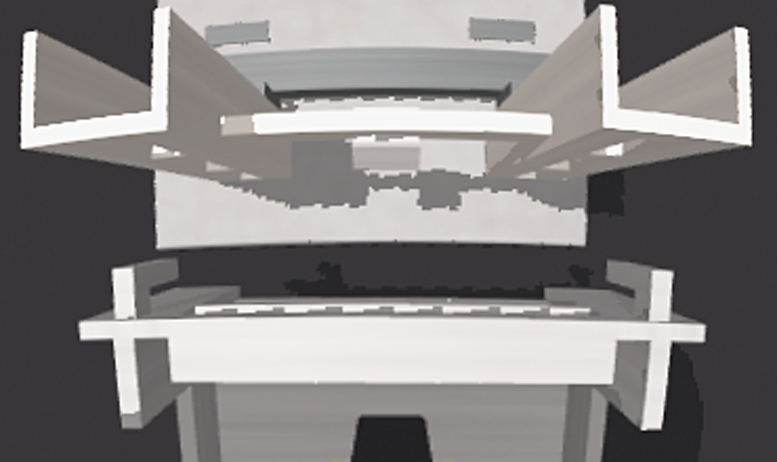

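step_arm:
  series:
    - [0,0.4,-0.04,-0.14,0]
    - [0,0.4,-0.04,0,0]
    - [0,0,0,0,0]
    - [0,0,0,0,0]
    - [0,0,0,0,0]

```text
time: 6.2
tool_pos: [0.5858, 0.0012, 0.1601]
tool_rot: [3.141, 0.001, -0.17]
contact_force: [0.1, 0.1, -4.0]
opening: 0.0218
```

```bash
cat > m4.py <<'E'
from fit import *
import sys
tag=sys.argv[1]
d=cam('wrist','w%s.png'%tag); s=sensors.observe(); print(s['tool_pos'],s['tool_rot'],s['contact_force'])
w=wcloud(d); px=d['pixels']
yaw=-.169; e=np.array([np.cos(yaw),np.sin(yaw)]);l=np.array([-e[1],e[0]])
print('tcp a,b',s['tool_pos'][:2]@e,s['tool_pos'][:2]@l)
A=w[...,:2]@e;B=w[...,:2]@l;Z=w[...,2]
V,U=np.mgrid[:400,:640]
for lo,hi in [(100,225),(400,530)]:
    k=(V<125)&(U>lo)&(U<hi)&(Z>.172)&(Z<.19)&(A>.6)&(A<.72); print('upright top',k.sum(),'a',np.percentile(A[k],[1,5,50,99]).round(4),'b',np.percentile(B[k],[1,99]).round(4),'z',np.median(Z[k]))
for lo,hi in [(165,215),(425,460)]:
    k=(U>lo)&(U<hi)&(V>125)&(V<162)&(Z>.15)&(Z<.172)&(A<.66)
    print('claw',k.sum())
    if k.any(): print('z',np.percentile(Z[k],[5,50,95]).round(4),'a',np.percentile(A[k],[2,98]).round(4),'b',np.percentile(B[k],[2,50,98]).round(4))
cv2.imwrite('pics/w%sc.png'%tag,cv2.resize(px[10:230,130:500],None,fx=2.1,fy=2.1,interpolation=2))
E
python3 m4.py 4
```

```text
[0.58576114 0.00129643 0.16014291] [ 3.14151947e+00  4.89738169e-04 -1.69550936e-01] [ 0.64185194 -0.65984556 -4.35572293]
tcp a,b 0.577198010282933 0.09980103681508495
upright top 1956 a [0.6483 0.6487 0.6568 0.6741] b [0.1416 0.176 ] z 0.1781049156056796
upright top 1933 a [0.6487 0.6492 0.6572 0.674 ] b [0.0221 0.0565] z 0.17824946828166832
claw 543
z [0.1516 0.1621 0.1643] a [0.6284 0.6401] b [0.1496 0.1573 0.1677]
claw 477
z [0.1521 0.1621 0.1645] a [0.6279 0.6395] b [0.0315 0.0413 0.0443]
```

View pics/w4c.png

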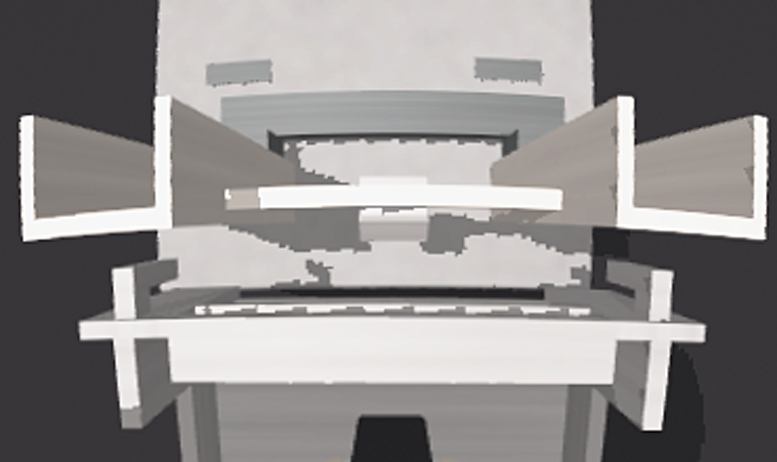

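```bash
python3 - <<'E'
from h import *
d=load('wrist')
zc=.1601+.002-.014+.016
yaw=-.169; e=np.array([np.cos(yaw),np.sin(yaw)]);l=np.array([-e[1],e[0]])
px=d['pixels'].max(-1)
for v in (143,147,150):
  for lo,hi in((170,215),(425,460)):
    r=px[v,lo:hi]; k=np.nonzero(r>215)[0]+lo; u=(k.min()-.5,k.max()+.5)
    p=onz(d,[(u[0],v),(u[1],v)],zc)[:,:2]@l
    print(v,u,p.round(4),p.mean().round(4))
for v in (119,121):
  pass
E
```

```text
143 (np.float64(183.5), np.float64(192.5)) [0.1615 0.1569] 0.1592
143 (np.float64(440.5), np.float64(449.5)) [0.0418 0.0371] 0.0395
147 (np.float64(183.5), np.float64(207.5)) [0.1617 0.1494] 0.1555
147 (np.float64(440.5), np.float64(449.5)) [0.0417 0.037 ] 0.0393
150 (np.float64(184.5), np.float64(193.5)) [0.1613 0.1566] 0.1589
150 (np.float64(439.5), np.float64(448.5)) [0.0421 0.0374] 0.0398
```

step_arm:
  series:
    - [0,0.2,-0.034,0,0]
    - [0,0.2,-0.034,0,0]
    - [0,0.1,-0.017,0,0]
    - [0,0,0,0,0]
    - [0,0,0,0,0]

```text
time: 6.75
tool_pos: [0.5985, -0.0008, 0.1601]
tool_rot: [3.142, 0.0, -0.169]
contact_force: [-0.0, 0.9, -3.5]
opening: 0.0217
```

step_arm:
  series:
    - [0,0.08,-0.014,0,0]
    - [0,0.08,-0.014,0,0]
    - [0,0.04,-0.007,0,0]
    - [0,0,0,0,0]
    - [0,0,0,0,0]

```text
time: 7.25
tool_pos: [0.6035, -0.0017, 0.1602]
tool_rot: [3.141, 0.0, -0.169]
contact_force: [0.3, 0.7, -4.4]
opening: 0.0218
```

step_arm:
  series:
    - [0,0.04,-0.007,0,0]
    - [0,0.02,-0.003,0,0]
    - [0,0,0,0,0]
    - [0,0,0,0,0]

```text
time: 7.65
tool_pos: [0.6051, -0.002, 0.1602]
tool_rot: [3.141, 0.0, -0.169]
contact_force: [-0.5, 0.2, -4.3]
opening: 0.0217
```

step_arm:
  series:
    - [0,0.04,-0.007,0,0]
    - [0,0,0,0,0]
    - [0,0,0,0,0]

```text
time: 7.95
tool_pos: [0.6056, -0.0021, 0.1602]
tool_rot: [3.141, 0.001, -0.169]
contact_force: [-3.9, -0.6, -2.0]
opening: 0.0219
```

```bash
python3 - <<'E'
from h import *
d=cam('wrist'); px=d['pixels']; cv2.imwrite('pics/w5c.png',cv2.resize(px[60:230,130:500],None,fx=2.1,fy=2.1,interpolation=2))
print(sensors.observe()['contact_force'],sensors.observe()['torque'])
E
```

```text
[-3.79813268 -0.31123961 -2.08576542] [0.13055936 0.66227674 0.21171791]
```

View pics/w5c.png

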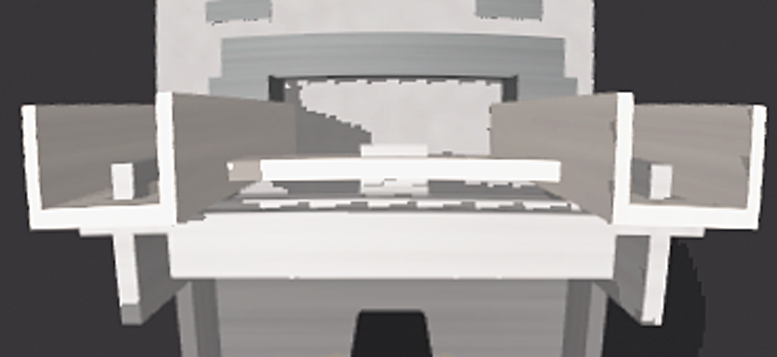

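step_arm:
  series:
    - [0,-0.015,0,0,0]
    - [0,0,0,-0.08,0]
    - [0,0,0,-0.08,0]
    - [0,0,0,-0.08,0]
    - [0,0,0,-0.08,0]
    - [0,0,0,0,0]
    - [0,0,0,0,0]

```text
time: 8.7
tool_pos: [0.6056, -0.002, 0.1518]
tool_rot: [3.142, 0.001, -0.169]
contact_force: [-2.8, 1.4, -5.5]
opening: 0.0216
```

step_arm:
  series:
    - [0,0,0,-0.04,0]
    - [0,0,0,-0.04,0]
    - [0,0,0,-0.04,0]
    - [0,0,0,0,0]
    - [0,0,0,0,0]

```text
time: 9.2
tool_pos: [0.6055, -0.002, 0.1496]
tool_rot: [3.142, 0.0, -0.169]
contact_force: [-5.2, 1.3, -0.1]
opening: 0.0217
```

```bash
python3 - <<'E'
from h import *
d=cam('wrist'); px=d['pixels']; a=cv2.resize(px[60:230,130:500],None,fx=2.1,fy=2.1,interpolation=2)
b=cam('side')['pixels'][120:220,230:350]; c=cam('scene')['pixels'][170:290,200:320]
b=cv2.resize(b,(300,240),interpolation=2);c=cv2.resize(c,(300,240),interpolation=2)
r=np.hstack([b,c]); r=cv2.copyMakeBorder(r,0,0,0,a.shape[1]-600,0)
cv2.imwrite('pics/w6c.png',np.vstack([a,r])[:600])
w=wcloud(d); Z=w[...,2];V,U=np.mgrid[:400,:640]
for lo,hi in [(215,240),(300,330),(380,405)]:
    k=(U>lo)&(U<hi)&(V>165)&(V<188); print('bar z',np.median(Z[k]))
print(sensors.observe()['contact_force'],sensors.observe()['torque'])
E
```

```text
bar z nan
bar z 0.15516858834068326
bar z nan
[-5.09128729  0.62106359  0.17221383] [0.35433973 0.8477286  0.25261061]
```

View pics/w6c.png

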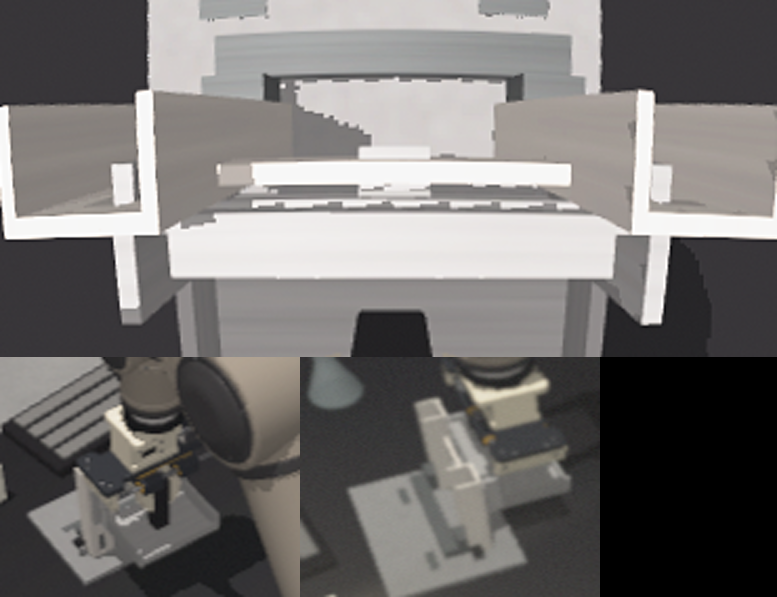

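step_arm:
  series:
    - [0,-0.03,0.005,-0.03,0]
    - [0,0,0,0,0]
    - [0,0,0,0,0]

```text
time: 9.65
tool_pos: [0.6053, -0.002, 0.149]
tool_rot: [-3.142, -0.001, -0.17]
contact_force: [-3.9, 1.4, 2.5]
opening: 0.0219
```

step_arm:
  series:
    - [0,0,0,-0.03,0]
    - [0,0,0,0,0]
    - [0,0,0,0,0]

```text
time: 9.95
tool_pos: [0.6053, -0.0021, 0.1482]
tool_rot: [3.141, -0.001, -0.17]
contact_force: [-4.3, 1.9, 2.6]
opening: 0.022
```

step_arm:
  series:
    - [0,0,0,-0.03,0]
    - [0,0,0,0,0]
    - [0,0,0,0,0]

```text
time: 10.25
tool_pos: [0.6052, -0.0021, 0.1473]
tool_rot: [3.141, -0.001, -0.17]
contact_force: [-5.4, 1.0, 3.7]
opening: 0.0217
```

```bash
cat > m7.py <<'E'
from h import *
import sys
t=sys.argv[1]
d=cam('wrist'); px=d['pixels']; a=cv2.resize(px[60:230,130:500],None,fx=2.1,fy=2.1,interpolation=2)
cv2.imwrite('pics/w%sc.png'%t,a)
w=wcloud(d); Z=w[...,2];V,U=np.mgrid[:400,:640]
yaw=-.169; e=np.array([np.cos(yaw),np.sin(yaw)]);l=np.array([-e[1],e[0]]);A=w[...,:2]@e
k=(U>220)&(U<400)&(V>165)&(V<190)&np.isfinite(Z)&(Z>.12); print('bar z',np.median(Z[k]),'n',k.sum(),'a',np.percentile(A[k],[2,50,98]))
k=np.isfinite(Z)&(V>175)&(V<187)&(U>220)&(U<400)
for v in range(164,192,3):
    kk=(V==v)&(U>230)&(U<395)&np.isfinite(Z); print(v,np.median(Z[kk]).round(4),np.median(A[kk]).round(4))
s=sensors.observe();print(s['tool_pos'],s['contact_force'],s['torque'])
E
python3 m7.py 7
```

```text
bar z 0.1529811826736529 n 4271 a [0.63519771 0.64047665 0.64571722]
164 0.1531 0.6466
167 0.1529 0.6452
170 0.1529 0.6439
173 0.1531 0.6425
176 0.1531 0.6412
179 0.1529 0.6398
182 0.153 0.6384
185 0.153 0.6371
188 0.153 0.6357
191 0.1528 0.6342
[ 0.6052027  -0.00208838  0.14728999] [-4.17540418  1.58197136  2.9604135 ] [0.19273957 0.60039794 0.00493961]
```

View pics/w7c.png

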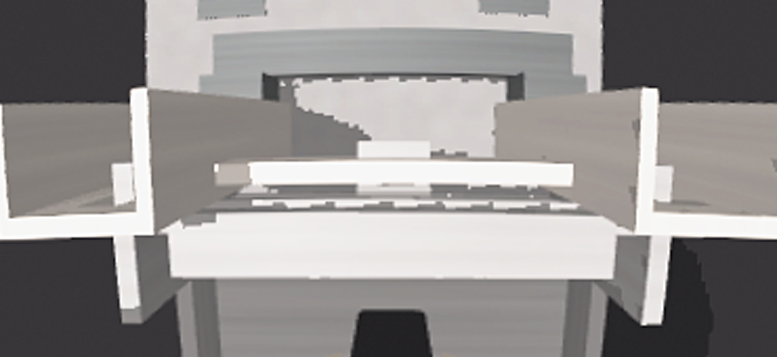

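step_arm:
  series:
    - [0.1,0,0,0,0]
    - [0.25,0,0,0,0]
    - [0.45,0,0,0,0]
    - [0.45,0,0,0,0]
    - [0.45,0,0,0,0]
    - [0.45,0,0,0,0]

```text
time: 10.9
tool_pos: [0.6051, -0.0021, 0.1469]
tool_rot: [3.141, -0.0, -0.169]
contact_force: [0.4, 0.2, -0.1]
opening: 0.0411
```

```bash
python3 m7.py 8
```

```text
bar z 0.1524380419258502 n 4278 a [0.63501174 0.64042257 0.64517197]
164 0.1328 0.6435
167 0.1519 0.645
170 0.1527 0.6438
173 0.1526 0.6424
176 0.1526 0.6411
179 0.1524 0.6397
182 0.1525 0.6383
185 0.1524 0.6369
188 0.1524 0.6355
191 0.1522 0.634
[ 0.60507679 -0.00204867  0.14695713] [-0.21331791 -0.07498718  0.47475003] [ 0.0464423   0.04756441 -0.00420631]
```

View pics/w8c.png

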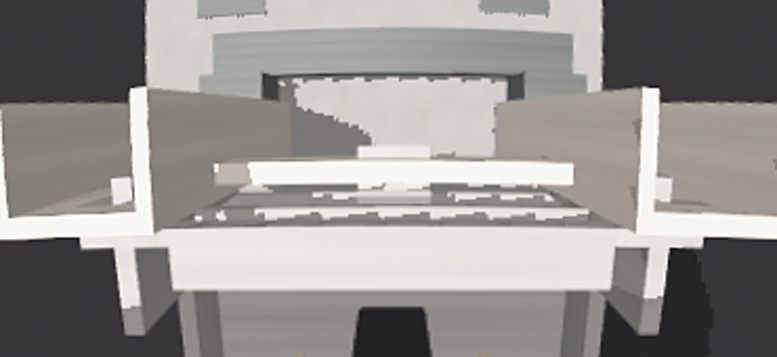

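step_arm:
  series:
    - [0.45,0,0,0.6,0]
    - [0.45,0,0,0.8,0]
    - [0.45,0,0,0.8,0]
    - [0.2,0,0,0,0]
    - [0,0.5,-0.09,0,0]
    - [0,0.5,-0.09,0,0]
    - [0,0.54,-0.11,0,0]
    - [0,0,0,0,0]
    - [0,0,0,0,0]
    - [0,0,0,0,0]

```text
time: 11.95
tool_pos: [0.6427, -0.009, 0.2014]
tool_rot: [3.141, 0.001, -0.169]
contact_force: [0.4, -0.1, -0.3]
opening: 0.0004
```

```bash
python3 m7.py 9; python3 - <<'E'
from h import *
b=cam('side')['pixels'][120:220,230:350]; c=cam('scene')['pixels'][170:290,200:320]
cv2.imwrite('pics/s9.png',np.hstack([cv2.resize(b,(390,325),interpolation=2),cv2.resize(c,(390,325),interpolation=2)]))
E
```

```text
bar z 0.1351364499500792 n 2048 a [0.65544301 0.65935447 0.67445934]
164 0.0191 0.6545
167 0.0213 0.6516
170 0.0132 0.6467
173 0.0131 0.6435
176 0.0125 0.6401
179 0.0948 0.6542
182 0.1198 0.6572
185 0.1313 0.6576
188 0.135 0.6563
191 0.1348 0.6541
[ 0.64282727 -0.00903913  0.20172777] [-0.10351786 -0.24519925  0.17374485] [0.00843393 0.07270468 0.01690722]
```

View pics/w9c.png

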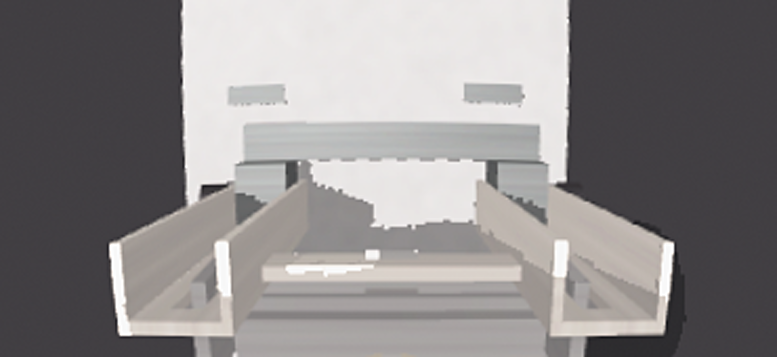

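View pics/s9.png

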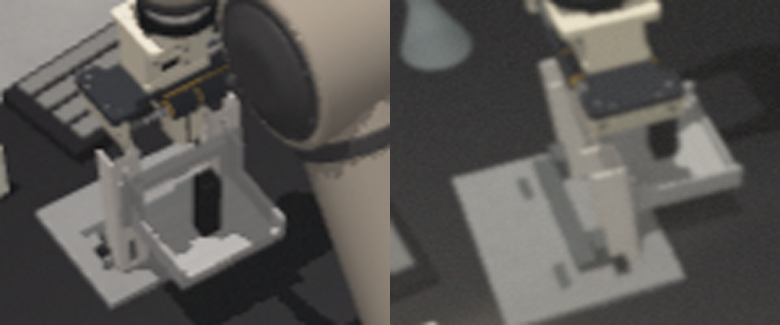

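Both claws are visible inside the uprights, and the bracket hangs on the stand. Next I press down on the bar.

step_arm:
  series:
    - [0,0,0,-0.6,0]
    - [0,0,0,-0.5,0]
    - [0,0,0,-0.1,0]
    - [0,0,0,-0.04,0]
    - [0,0,0,-0.04,0]
    - [0,0,0,0,0]

```text
time: 12.7
tool_pos: [0.6437, -0.0093, 0.1705]
tool_rot: [3.142, -0.001, -0.169]
contact_force: [0.3, -0.1, -0.3]
opening: 0.0004
```

step_arm:
  series:
    - [0,0,0,-0.04,0]
    - [0,0,0,-0.04,0]
    - [0,0,0,-0.04,0]
    - [0,0,0,0,0]

```text
time: 13.1
tool_pos: [0.6439, -0.0093, 0.1686]
tool_rot: [3.142, -0.002, -0.169]
contact_force: [-2.7, 0.5, 6.7]
opening: 0.0003
```

step_arm:
  series:
    - [0,0,0,-0.04,0]
    - [0,0,0,0,0]

```text
time: 13.3
tool_pos: [0.6439, -0.0093, 0.1677]
tool_rot: [-3.142, -0.002, -0.169]
contact_force: [-1.3, 0.2, 7.2]
opening: 0.0006
```

step_arm:
  series:
    - [0,0,0,-0.04,0]
    - [0,0,0,0,0]

```text
time: 13.5
tool_pos: [0.644, -0.0093, 0.1669]
tool_rot: [-3.142, -0.003, -0.169]
contact_force: [-2.5, 1.4, 8.4]
opening: 0.0002
```

step_arm:
  series:
    - [0,0,0,-0.04,0]
    - [0,0,0,0,0]

```text
time: 13.7
tool_pos: [0.644, -0.0093, 0.166]
tool_rot: [-3.142, -0.003, -0.169]
contact_force: [-0.4, 0.0, 3.2]
opening: 0.0008
```

Force peaked at 8.4 N and then fell, so the bar is passing the nose. I keep going.

step_arm:
  series:
    - [0,0,0,-0.04,0]
    - [0,0,0,-0.04,0]
    - [0,0,0,0,0]

```text
time: 14.0
tool_pos: [0.6442, -0.0093, 0.1633]
tool_rot: [-3.142, -0.003, -0.169]
contact_force: [0.4, 1.6, 5.0]
opening: 0.0002
```

step_arm:
  series:
    - [0,0,0,-0.04,0]
    - [0,0,0,-0.04,0]
    - [0,0,0,0,0]

```text
time: 14.3
tool_pos: [0.6443, -0.0093, 0.1614]
tool_rot: [-3.142, -0.003, -0.169]
contact_force: [-0.6, 0.1, 4.4]
opening: 0.0006
```

step_arm:
  series:
    - [0,0,0,-0.04,0]
    - [0,0,0,-0.04,0]
    - [0,0,0,0,0]

```text
time: 14.6
tool_pos: [0.6435, -0.0093, 0.158]
tool_rot: [3.142, -0.0, -0.169]
contact_force: [0.3, 0.4, 0.5]
opening: 0.0006
```

step_arm:
  series:
    - [0,0,0,-0.03,0]
    - [0,0,0,0,0]

```text
time: 14.8
tool_pos: [0.6436, -0.0092, 0.1578]
tool_rot: [3.141, -0.001, -0.169]
contact_force: [-1.3, 0.3, 3.9]
opening: 0.0006
```

step_arm:
  series:
    - [0,0,0,-0.03,0]
    - [0,0,0,0,0]

```text
time: 15.0
tool_pos: [0.6436, -0.0093, 0.1577]
tool_rot: [3.141, -0.001, -0.169]
contact_force: [-2.6, 0.5, 8.7]
opening: 0.0007
```

step_arm:
  series:
    - [0,0,0,-0.02,0]
    - [0,0,0,0,0]
    - [0,0,0,0,0]

```text
time: 15.3
tool_pos: [0.6436, -0.0092, 0.1577]
tool_rot: [3.141, -0.002, -0.169]
contact_force: [-3.1, 0.6, 11.4]
opening: 0.0005
```

step_arm:
  series:
    - [0,0,0,0.3,0]
    - [0,0,0,0.8,0]
    - [0,0,0,1,0]
    - [0,-1,0.2,1,0]
    - [0,-1,0.2,0.5,0]
    - [0,-1,0.2,0,0]
    - [0,-1,0,0,0]
    - [0,0,0,0,0]
    - [0,0,0,0,0]

```text
time: 16.2
tool_pos: [0.5436, 0.0057, 0.2464]
tool_rot: [3.142, -0.001, -0.169]
contact_force: [-0.4, 0.0, 0.1]
opening: 0.0005
```

```bash
python3 - <<'E'
from h import *
d=cam('wrist','w10.png'); px=d['pixels']
cv2.imwrite('pics/w10c.png',cv2.resize(px[20:230,130:500],None,fx=2.1,fy=2.1,interpolation=2))
b=cam('side')['pixels'][120:220,230:350]; c=cam('scene')['pixels'][170:290,200:320]
cv2.imwrite('pics/s10.png',np.hstack([cv2.resize(b,(390,325),interpolation=2),cv2.resize(c,(390,325),interpolation=2)]))
w=wcloud(d);yaw=-.169; e=np.array([np.cos(yaw),np.sin(yaw)]);l=np.array([-e[1],e[0]])
A=w[...,:2]@e;B=w[...,:2]@l-.099;Z=w[...,2]
k=(abs(B)<.045)&(A>.629)&(A<.646)&(Z>.13)&(Z<.16)
print('bar n',k.sum())
for lo,hi in [(-.045,-.03),(-.01,.01),(.03,.045)]:
    kk=k&(B>lo)&(B<hi);print('bar z',np.median(Z[kk]))
for a0 in (.631,.634,.637,.640,.643):
    kk=k&(abs(A-a0)<.0015);print(a0,kk.sum(),np.median(Z[kk]))
# tray floor slope
k=(abs(B)<.05)&(A>.555)&(A<.625)&(Z>.06)&(Z<.09)
p=np.c_[A[k],B[k],np.ones(k.sum())];c=np.linalg.lstsq(p,Z[k],rcond=None)[0];r=Z[k]-p@c;g=abs(r)<.003;c=np.linalg.lstsq(p[g],Z[k][g],rcond=None)[0];print('floor slope',c,g.sum())
print(sensors.observe()['tool_pos'])
E
```

```text
bar n 2015
bar z 0.13992583313024168
bar z 0.13986570542384433
bar z 0.13983728573049717
0.631 165 0.13975714467106906
0.634 406 0.1397132922734456
0.637 435 0.13976654804759936
0.64 415 0.1399070056567687
0.643 411 0.14008009109985298
floor slope [ 0.03751129 -0.00145114  0.04990388] 5765
[0.54423376 0.00560231 0.24576631]
```

View pics/w10c.png

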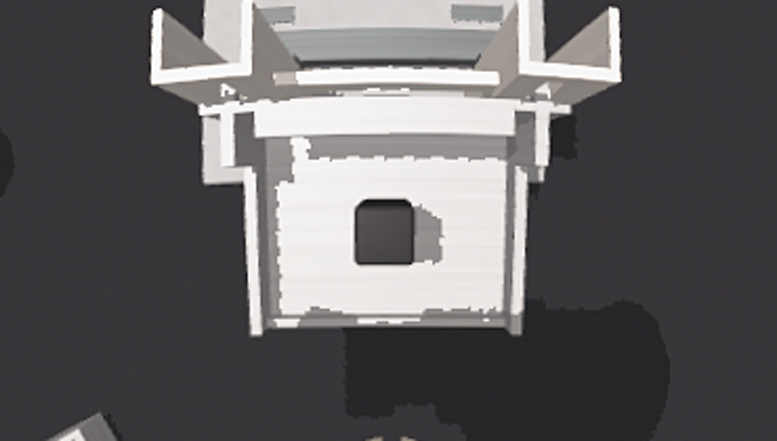

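View pics/s10.png

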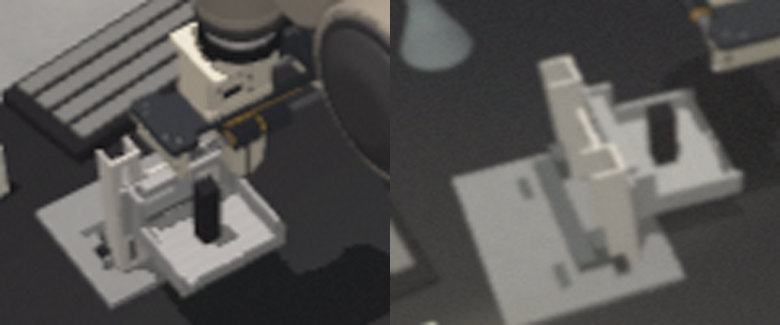

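```bash
python3 - <<'E'
from h import *
yaw=-.169; e=np.array([np.cos(yaw),np.sin(yaw)]);l=np.array([-e[1],e[0]])
for n in ['wrist','side','scene']:
    d=load(n); w=wcloud(d) if n=='wrist' else cloud(d)
    A=w[...,:2]@e;B=w[...,:2]@l-.099;Z=w[...,2]
    def fit(k):
        P=np.c_[A[k],B[k],np.ones(k.sum())]; z=Z[k]; g=np.ones(len(z),bool)
        for _ in range(4):
            c=np.linalg.lstsq(P[g],z[g],rcond=None)[0]; g=abs(z-P@c)<.002
        return c.round(4),g.sum(), (c@[.6,0,1]).round(4)
    print(n,'floor',fit((abs(B)<.048)&(A>.555)&(A<.63)&(Z>.065)&(Z<.085)))
    print('  foot',fit((abs(B)<.1)&(A>.69)&(A<.78)&(abs(Z-.012)<.008)))
    print('  bench',fit((abs(B)<.2)&(A>.4)&(A<.6)&(abs(Z)<.008)))
    for s in (-1,1):
        k=(abs(B-s*.0605)<.004)&(A>.55)&(A<.61)&(Z>.085)&(Z<.13)
        print('  cheek top',s,fit(k) if k.sum()>20 else k.sum())
E
```

```text
wrist floor (array([ 0.0375, -0.0013,  0.0499]), np.int64(5929), np.float64(0.0724))
  foot (array([-0.0038, -0.001 ,  0.0142]), np.int64(5149), np.float64(0.0119))
  bench (array([-0.0009, -0.0012, -0.    ]), np.int64(25460), np.float64(-0.0006))
  cheek top -1 (array([ 0.0344, -0.2256,  0.0641]), np.int64(351), np.float64(0.0848))
  cheek top 1 (array([0.0268, 0.4325, 0.0556]), np.int64(340), np.float64(0.0716))
side floor (array([0.0238, 0.0046, 0.0594]), np.int64(184), np.float64(0.0737))
  foot (array([0.0084, 0.0041, 0.0058]), np.int64(166), np.float64(0.0109))
  bench (array([-0.0026,  0.0002,  0.0013]), np.int64(2361), np.float64(-0.0002))
  cheek top -1 (array([ 0.0175, -0.2139,  0.0731]), np.int64(15), np.float64(0.0836))
  cheek top 1 (array([ 0.0597, -0.4095,  0.0863]), np.int64(14), np.float64(0.1221))
scene floor (array([ 0.0454, -0.001 ,  0.0468]), np.int64(297), np.float64(0.0741))
  foot (array([-0.0005, -0.0019,  0.0135]), np.int64(1078), np.float64(0.0132))
  bench (array([ 0.0002, -0.0005,  0.0008]), np.int64(3791), np.float64(0.0009))
  cheek top -1 (array([-0.0083, -1.173 ,  0.0304]), np.int64(17), np.float64(0.0254))
  cheek top 1 (array([ 0.079 , -1.1028,  0.1161]), np.int64(25), np.float64(0.1635))
```

```bash
python3 - <<'E'
from h import *
d=load('wrist');w=wcloud(d);yaw=-.169; e=np.array([np.cos(yaw),np.sin(yaw)]);l=np.array([-e[1],e[0]])
A=w[...,:2]@e;B=w[...,:2]@l-.099;Z=w[...,2]
cv2.imwrite('pics/z10.png',cv2.resize(d['pixels'][45:90,240:390],None,fx=5.2,fy=5.2,interpolation=2))
for u in (290,305,312,318,326,345):
    print(u,[(v,round(float(A[v,u])*1000,1),round(float(Z[v,u])*1000,1)) for v in range(52,70)])
E
```

```text
290 [(52, 683.9, 11.0), (53, 657.6, 133.7), (54, 657.0, 132.6), (55, 656.0, 133.1), (56, 654.7, 135.6), (57, 654.1, 134.4), (58, 653.2, 134.5), (59, 652.8, 132.0), (60, 652.6, 128.3), (61, 652.9, 122.2), (62, 652.5, 118.9), (63, 670.0, 11.1), (64, 668.9, 10.2), (65, 667.7, 10.0), (66, 645.6, 139.8), (67, 644.6, 141.1), (68, 643.9, 140.3), (69, 643.1, 140.4)]
305 [(52, 683.6, 10.7), (53, 657.4, 133.7), (54, 656.5, 133.6), (55, 655.4, 135.1), (56, 654.6, 134.7), (57, 653.9, 134.0), (58, 652.7, 135.9), (59, 652.2, 134.3), (60, 652.4, 128.5), (61, 652.3, 124.2), (62, 651.6, 123.0), (63, 649.6, 129.5), (64, 648.7, 129.8), (65, 647.9, 129.9), (66, 645.4, 140.1), (67, 644.8, 138.6), (68, 643.8, 139.5), (69, 642.9, 140.5)]
312 [(52, 683.3, 12.0), (53, 657.3, 133.7), (54, 656.4, 134.1), (55, 655.8, 133.0), (56, 654.5, 135.4), (57, 653.5, 135.9), (58, 652.9, 135.0), (59, 652.2, 133.9), (60, 652.3, 128.7), (61, 652.4, 123.0), (62, 651.6, 122.5), (63, 649.6, 129.3), (64, 648.9, 128.4), (65, 647.7, 130.6), (66, 645.2, 141.1), (67, 644.4, 141.0), (68, 643.5, 141.5), (69, 642.9, 139.7)]
318 [(52, 6
[... 374 characters left out ...]
), (53, 657.0, 135.7), (54, 656.3, 134.9), (55, 655.5, 134.8), (56, 654.8, 133.8), (57, 653.9, 134.3), (58, 652.9, 134.7), (59, 652.2, 134.2), (60, 652.3, 128.6), (61, 652.6, 122.4), (62, 652.5, 117.8), (63, 669.7, 11.2), (64, 668.2, 12.2), (65, 667.3, 10.3), (66, 645.2, 140.9), (67, 644.7, 139.3), (68, 643.7, 140.5), (69, 642.8, 141.1)]
345 [(52, 683.8, 11.6), (53, 657.5, 134.7), (54, 656.5, 135.2), (55, 655.8, 134.6), (56, 654.6, 136.3), (57, 654.2, 133.8), (58, 653.4, 133.7), (59, 652.9, 131.7), (60, 652.9, 127.0), (61, 652.3, 125.4), (62, 652.8, 117.6), (63, 669.9, 12.3), (64, 668.8, 11.2), (65, 667.5, 11.6), (66, 645.6, 140.3), (67, 645.0, 139.0), (68, 644.1, 139.2), (69, 643.2, 140.1)]
```

View pics/z10.png

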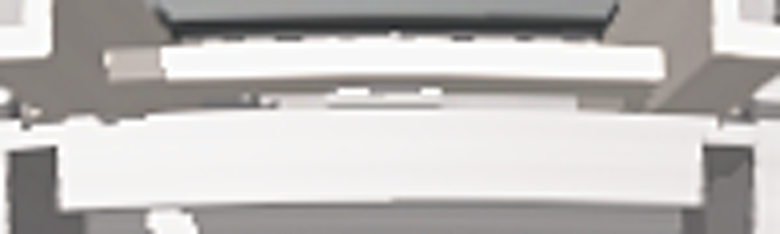

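step_arm:
  series:
    - [0,0.7,-0.12,0,0]
    - [0,0.7,-0.12,0,0]
    - [0,0,0,0,0]
    - [0,0,0,0,0]

```text
time: 16.75
tool_pos: [0.5784, -0.0003, 0.2452]
tool_rot: [3.141, 0.002, -0.17]
contact_force: [0.9, 0.1, -0.9]
opening: 0.0002
```

```bash
python3 - <<'E'
from h import *
d=cam('wrist','w11.png')
w=wcloud(d);yaw=-.169; e=np.array([np.cos(yaw),np.sin(yaw)]);l=np.array([-e[1],e[0]])
A=w[...,:2]@e;B=w[...,:2]@l-.099;Z=w[...,2]
k=(abs(B)<.06)&(A>.625)&(A<.68)&(Z>.1)&(Z<.15); V,U=np.nonzero(k); print(U.min(),U.max(),V.min(),V.max())
v0,v1,u0,u1=V.min()-8,V.max()+8,U.min(),U.max()
print(u0,v0); f=780/(u1-u0)
cv2.imwrite('pics/z11.png',cv2.resize(d['pixels'][max(v0,0):v1,u0:u1],None,fx=f,fy=f,interpolation=2))
uc=int(np.median(U[(abs(B[k])<.003)]))
for u in (uc-30,uc-8,uc,uc+8):
    print(u,[(v,round(float(A[v,u])*1000,1),round(float(Z[v,u])*1000,1)) for v in range(v0+5,v1-5)])
E
```

```text
238 389 73 136
238 65
283 [(70, 693.4, 28.9), (71, 692.1, 29.9), (72, 691.2, 28.3), (73, 689.9, 29.1), (74, 688.6, 29.8), (75, 687.5, 29.2), (76, 686.4, 29.1), (77, 685.2, 29.2), (78, 685.0, 20.5), (79, 684.8, 12.1), (80, 683.7, 11.1), (81, 682.5, 10.9), (82, 681.2, 11.9), (83, 680.1, 10.8), (84, 678.8, 11.4), (85, 677.6, 11.2), (86, 676.4, 10.7), (87, 675.1, 11.2), (88, 673.9, 11.0), (89, 672.6, 12.0), (90, 671.3, 12.6), (91, 670.1, 12.9), (92, 669.0, 11.4), (93, 667.8, 11.2), (94, 666.6, 10.3), (95, 665.4, 10.5), (96, 656.7, 134.7), (97, 655.9, 134.2), (98, 655.1, 135.3), (99, 654.3, 134.2), (100, 653.5, 133.9), (101, 652.6, 134.7), (102, 651.9, 132.7), (103, 655.6, 11.2), (104, 654.4, 12.8), (105, 653.2, 10.9), (106, 652.0, 10.6), (107, 650.7, 12.5), (108, 649.6, 11.4), (109, 646.1, 139.6), (110, 645.2, 140.4), (111, 644.5, 139.4), (112, 643.7, 140.4), (113, 642.9, 139.0), (114, 642.1, 141.6), (115, 641.3, 140.1), (116, 640.5, 140.2), (117, 639.7, 140.0), (118, 638.9, 139.9), (119, 638.1, 139.4), (120, 637.3, 140.8), (121, 636.5, 140.6), (122, 635.7, 140.0), (123, 634.9, 140.4), (
[... 3762 characters left out ...]
), (105, 649.3, 129.3), (106, 648.4, 129.7), (107, 647.6, 129.9), (108, 646.8, 128.8), (109, 645.8, 139.1), (110, 645.0, 140.5), (111, 644.2, 139.0), (112, 643.4, 140.5), (113, 642.6, 140.2), (114, 641.8, 140.4), (115, nan, nan), (116, 640.2, 140.0), (117, 639.4, 141.5), (118, 638.6, 139.9), (119, 637.9, 140.1), (120, 637.1, 141.1), (121, 636.3, 140.3), (122, 635.5, 140.8), (123, 634.7, 139.6), (124, 633.9, 139.8), (125, 633.0, 138.5), (126, 632.3, 140.3), (127, 628.7, 73.0), (128, 627.7, 73.0), (129, 626.7, 73.9), (130, 625.7, 73.0), (131, 624.7, 72.5), (132, 623.7, 74.0), (133, 622.6, 72.4), (134, 621.7, 73.3), (135, 620.6, 73.1), (136, 619.7, 73.5), (137, 618.6, 72.4), (138, 617.6, 73.3)]
```

View pics/z11.png

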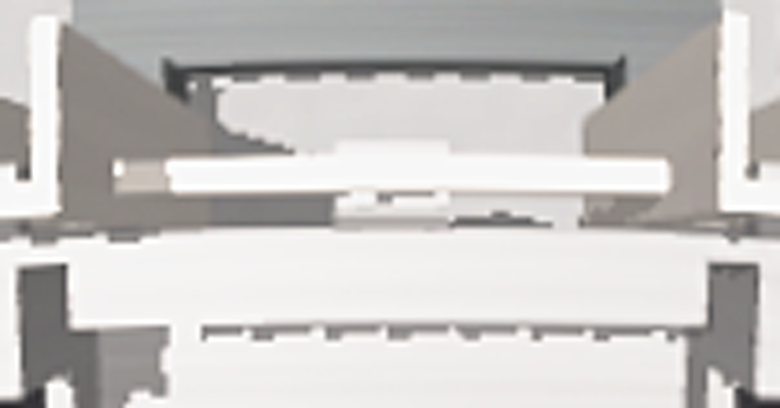

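```bash
python3 - <<'E'
from h import *
d=load('wrist');s=sensors.observe();yaw=-.169; e=np.array([np.cos(yaw),np.sin(yaw)])
P0=d['pose'].copy()
for nm,t,v in [('free w5',(.6056,-.0021,.1602),60+np.array([145,146,147])/2.1),('now',s['tool_pos'],np.array([91.5]))]:
    dd=dict(d);P=P0.copy();P[:3,3]+=np.array(t)-s['tool_pos'];dd['pose']=P
    uc=130+395/2.1 if nm!='now' else 313
    print(nm,[round(float(onz(dd,[(uc,x)],.123)[0,:2]@e),4) for x in v])
E
```

```text
free w5 [0.6606, 0.6603, 0.66]
now [0.6609]
```

The catch's rear edge sits where it did before loading (0.6609 vs 0.6606 m), so the nose has sprung back out over the bar.

```bash
python3 -c "
from h import *
print(hand_in())"
```

```text
the job is handed in; nothing more can be done
None
```

The bracket is hung on the top pair of slots and locked, and the job is handed in at about 17 s. The arm is clear of everything. I gripped the bracket by its post, hooked both claws in, and let it rest on the catch. I then pressed on the bar with the closed fingertips: resistance peaked at 8.4 N as it passed the nose, and I seated it against the stop with 11.4 N.

**Checks that agreed:**
- **Drop:** the bar went down about 12 mm and then met a stiff stop.
- **Catch:** its rear edge is within about 0.5 mm of where it was before loading, so the nose is out.
- **Level side to side:** the bar height matches to 0.1 mm from end to end.
- **Other objects:** I planned the moves to clear them and felt no unexpected contact, but I did not re-measure them at the end.

**Check that was off:** front to back, the tray floor slopes down toward the front by about 2° (1.4–2.6° depending on the camera). That matches the 2 mm of play between the claw necks and the wall, so I took it as the natural locked position. I did no pull-up test of the lock.

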